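# Clamp a phone in the bonding jig and shut the lid

## Robot

A 6-joint arm with a two-finger parallel gripper is mounted at the origin on the work surface. World frame = base frame: x ahead of the robot, y to its left, z up, the work surface at z = 0. Lengths are in m, angles in rad, forces in N, time in s.
With the tool pointing down it reaches from about 0.25 to 0.775 m from the base axis. Payload 4 kg.
Tool frame: the origin (TCP) lies at the very end of the fingers, on their centre line; the grasp point (between the pads) lies 19 mm behind it (robot.hold_point_z is the distance from the TCP to the grasp point, in m); z points along the fingers, y is the line along which they close (so a half turn about z gives the same grasp; the last joint's range is limited). The gripper opens to 94 mm and grips with 3 to 60 N. Pads are 16 mm wide; open, the fingers measure 119 mm over their backs; the gripper's body (75 mm by 177 mm) begins 78 mm behind the grasp point.
Start: joints at [-1.277, 0.087, 1.371, -0, 1.684, -0.103], TCP at [0.213, -0.507, 0.206] pointing down, gripper open.
Joint ranges: [-3.1, 3.1], [-0.76, 2.03], [0.27, 2.55], [-1.08, 4.22], [0.17, 2.65], [-2.57, 2.57]. Speed limits (rad/s): [2.79, 2.79, 3.14, 3.14, 3.14, 3.14].

## Interface

Orientations are given as [roll, pitch, yaw] about the fixed x, y, z axes, in that order (R = Rz(yaw) Ry(pitch) Rx(roll)).
In Python, from bench import robot gives the robot as it stands.
- The arm moves only by the tool carry_out, never from a script. Its argument "steps" is a list of rows, each a list of 3 entries, a list of its own where there are three numbers: the shift along the tool's x, y, z in m, then the turn about the tool's z in units of 10 degrees (1.0 is 10 degrees), then the closure, from -1 (fully open) to 1 (shut). In form: [[[tx, ty, tz], roll, jaw], ...]. A call has 1 to 10 rows; each row is the pose to reach, as a shift and turn from the pose commanded when the call began, along the tool's axes at that moment; what a row does not reach only later rows make up. A row lasts 1/8 s, in which the tool goes at most 62.5 mm and 10.7 degrees, less where a joint would pass 70% of its speed; a pose out of reach is approached as far as the arm can. A call with a gripper value outside its range is refused whole. The fingers move at their own pace and stop on an object; the grip force is fixed at half the most. Time passes only in rows, so rows that repeat a pose let the fingers close. It gives the time, the measured TCP pose, the force, the opening and the grip force at its end, in the units of the state.
- robot.get_obs(): the state, without advancing time (a new reading comes with each control period).
- robot.snapshot(name): name is "scene" or "top" or "wrist"; returns a dict with "image" (384x512x3 uint8, red, green, blue), "z_map" (384x512 float32, m along the optical axis (not along the pixel's ray), 0 where there is no reading), "mtx" (3x3 intrinsics, pixels), "R" (3x3) and "t" (3): a world point X has camera coordinates R X + t. Camera axes: x right, y down, z forward; pixel columns grow to the right and rows downward; lengths in m; the calibration is good to about 2 mm. A picture is of the moment at which its call begins.
- robot.close_job(): hands the job in; it is judged then, once.
The state is a dict: "time": time; "joint_positions": joint angles; "qvel": joint speeds; "joint_torque": joint torques, N m; "tool_pos": TCP position; "ee_rot": TCP orientation; "wrist_force": force on the tool from outside, world axes, zero at the start; "wrist_torque": the same for the moment, N m; "width": finger opening in m; "finger_force": force on a finger pad.
Only numpy, scipy, OpenCV 4.12 (cv2) and the standard library are available. Lean on these libraries where they do the work, as an engineer would, in place of code of your own. Each camera call takes 0.05 s, during which the arm holds its last target. There are 200 camera calls.

## Task

Get the phone ready to cure in the bonding jig: slide the jaw along until it holds the phone snugly against the end fence, then turn the jaw's clamp knob clockwise all the way until it stops, so that the jaw is locked there. Then lower the hinged lid gently until it is fully closed over the phone. Leave the cup, the can and the screwdriver where they are.

Things in the scene. Friction and masses are not known exactly. Their poses are not given: they have to be found in the camera images.
- jig: fixed aluminium jig, base plate 150 (x) x 340 (y) x 16 mm; origin under its centre, x away from the robot at yaw 0. In its frame: end fence face at y = -155 mm, 12 mm high above the plate; the phone lies on the plate (z = 16 mm) between low walls 12 mm high with inner faces at x = +-39.5 mm; the jaw slides along y on a rail on the +y half
- phone: black phone 75 (x) x 150 (y) x 9 mm lying flat and loose in the jig, long side along the jig's y. Origin at the centre of its underside. When home against the fence its centre is at jig y = -80 mm; it starts some millimetres short of that
- jaw (a joint): travel of the sliding jaw in m, 0 = fully back (away from the phone), grows towards the fence (jig -y); about 0.050 when it holds the phone against the fence. Stiff slide, about 3 N, while the knob is loose
- jaw_face (a point): middle of the jaw's rubber face (50 mm wide) that meets the phone's end, 5 mm above the plate. Behind it (jig +y) a bar 30 mm wide, top 19 mm above the plate, then 52 to 102 mm behind the face a metal block 60 (x) x 50 (y) mm, 44 mm high above the plate, whose sloped head (up to 75 mm above the plate) carries the knob
- clamp (a joint): angle of the clamp knob in rad, 0 = loose, grows clockwise as seen from outside along its axis, stops at 1.4 = tight. The jaw is braked as it goes past about 0.9
- clamp_grip (a point): where to grip the knob, on its axis: a black wing 44 long, 12 thick, 30 mm tall on a disc 36 mm across. The point is 7 mm below the wing's top, 22 mm above the disc. z = knob axis pointing out, leaning 35 degrees from vertical to the jig's -x; x = along the wing (turns with it), y = across its thickness. At 0.7 rad the wing points straight up and down the slope
- lid (a joint): angle of the lid in rad, 0 = fully closed, grows as it opens. The hinge is stiff and the lid stays where it is left
- lid_hinge (a point): middle of the lid's hinge line, on the lid's upper (outer) face plane, at the jig's far (+x) side; its frame turns with the lid: -x points along the lid towards its free edge, z is the normal of its outer face
- lid_tab (a point): end of the black pull tab, on the outer face plane, 122 mm from the hinge. The grey lid is a 6 mm plate, 105 mm from hinge to free edge, 134 mm wide; the tab in the middle of the free edge is 34 mm wide and stands out 17 mm more. Closed, the lid's outer face is level, 35 mm above the table
- cup: white mug, 76 mm across and 75 mm high, beside the jig, bystander; origin under its centre
- can: steel can, 70 mm across and 90 mm high, beside the jig, bystander; origin under its centre
- driver: screwdriver 150 mm long lying on the table in front of the jig, bystander; origin near its middle
Things that resemble listed ones, but are neither listed nor needed, are in the scene too. There is more than one size of the phone; the job needs the smallest.

How it is judged:
On the way, in this order (a step that is already met when the one before it is completed fails the run):
1. the jaw holds the phone snugly against the fence (phone within 3 mm of home, jaw within 3 mm of the phone), lid still open (y of phone in the frame of jig below -0.077 m and value of joint jaw above 0.047 m and value of joint lid above 0.5 rad), for 0.2 s.
2. the clamp knob is turned tight (past 1.2 rad) with the phone still held, lid still open (all of step 1 and value of joint clamp above 1.2 rad), for 0.2 s.
At the end, for the whole second after the job is handed in: the phone lies flat within 3 mm of home against the fence, the jaw within 3 mm of its clamped position (0.050), the clamp knob turned past 1.2 rad, the lid closed to under 0.06 rad, and everything at rest (value of joint clamp above 1.2 rad and y of phone in the frame of jig below -0.077 m and value of joint jaw above 0.047 m and value of joint lid below 0.06 rad and angle between phone's own z axis and vertical below 0.05 rad and linear speed of phone below 0.01 m/s); the robot touches nothing.
It fails at once if the lid is slammed (closing faster than 3 rad/s) (velocity of joint lid below -3 rad/s).
It fails at once if a bystander is moved by more than 30 mm (distance of any of cup, can, driver from where it was at the start of the episode above 0.03 m).
It also fails if it takes over 51 s, if anything falls off the work surface, if the arm or the gripper's body presses on something with over 40 N, if the wrist force passes 120 N, or if a joint passes its speed limit or range.

## Working session

There is one attempt and no reset: what is moved stays moved. The work goes in short steps, Python scripts to look and compute and a tool call to move; the robot and the scene stay as the last step left them, time stands still between calls to the robot, and variables do not carry over. Pictures are saved under pics/ and viewed, at most 10 in all, crops included, and the job is handed in when it is done.

Besides the shell and the picture viewer there is one more tool, called after ">>>" as name(argument=value, ...) on one line, values as JSON. carry_out: Moves the arm, as the interface text tells. Its arguments: {"type":"object","properties":{"steps":{"type":"array","items":{"type":"array"}}},"required":["steps"]}

```bash
mkdir -p pics; ls
python3 - <<'E'
from bench import robot
import cv2, numpy as np
for n in ("scene","top"):
    s=robot.snapshot(n); np.savez(f"{n}0.npz",**s)
    cv2.imwrite(f"pics/{n}0.png",cv2.resize(s["image"][:,:,::-1],(800,600),interpolation=cv2.INTER_CUBIC))
    print(n,s["mtx"].tolist(),s["R"].round(3).tolist(),s["t"])
print(robot.get_obs())
E
```

```text
pics
scene [[413.59635837468323, 0.0, 252.9013336774694], [0.0, 413.59635837468323, 197.25059658306364], [0.0, 0.0, 1.0]] [[0.86, 0.51, 0.004], [0.37, -0.618, -0.694], [-0.352, 0.599, -0.72]] [-0.41001863 -0.05137171  1.41214668]
top [[418.49142205641914, 0.0, 247.6355336108365], [0.0, 418.49142205641914, 188.07918294290727], [0.0, 0.0, 1.0]] [[0.012, -1.0, -0.023], [-0.991, -0.009, -0.132], [0.132, 0.025, -0.991]] [0.05920346 0.45164621 1.07926815]
{'time': 0.1, 'joint_positions': array([-1.27712886e+00,  8.79075424e-02,  1.37211144e+00, -5.00695561e-06,
        1.68362068e+00, -1.03096778e-01]), 'qvel': array([-4.98905396e-04, -1.07873347e-03, -2.05170403e-03,  4.24888902e-04,
        1.67632208e-03,  7.45937032e-05]), 'joint_torque': array([ 1.54039342e-03, -3.41253090e+01, -3.03300691e+01,  7.18532922e-02,
        3.04954033e-02, -9.02561055e-05]), 'tool_pos': array([ 0.21238813, -0.50678826,  0.20440257]), 'ee_rot': array([-3.13955600e+00, -2.05716838e-04,  3.96763473e-01]), 'wrist_force': array([ 0.20720671, -0.19620451, -0.05016156]), 'wrist_torque': array([ 0.02094537,  0.00277783, -0.00157864]), 'finger_force': 0.0, 'width': 0.09391472210504012}
```

View pics/scene0.png

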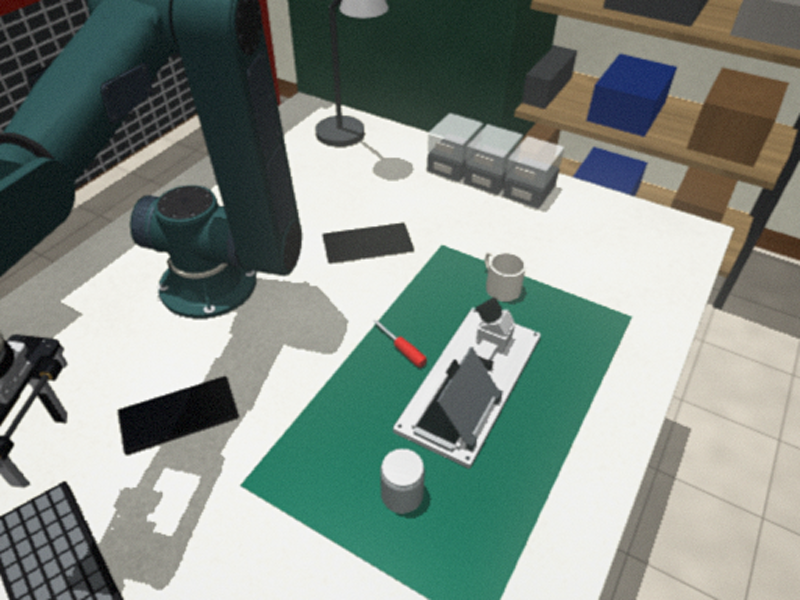

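View pics/top0.png

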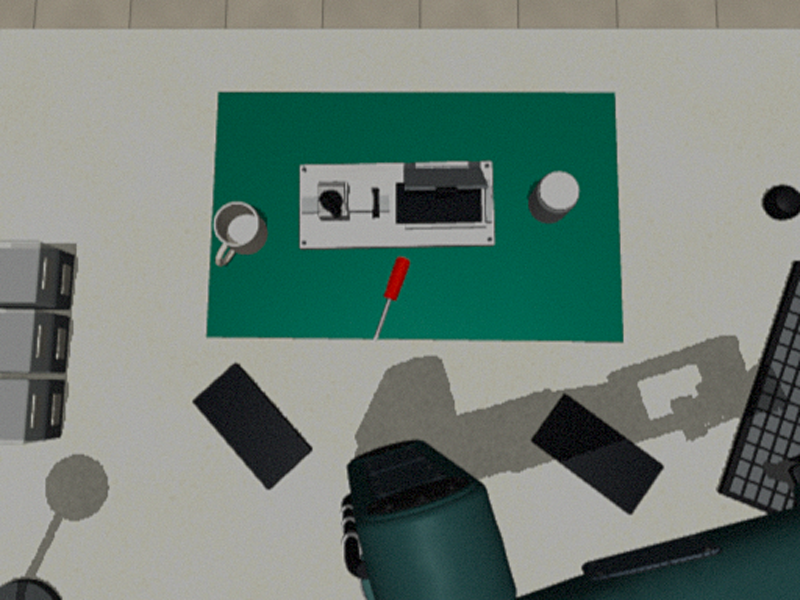

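The scene view shows the jig with its lid open on the far side, the mug at the +y end and the can at the -y end. The two loose phones off the mat are decoys. In the top view the plate corners are near (300,165), (492,161), (494,245), (300,248), the jaw's rubber face is at (380,203), the knob at (330,203) and the phone at (440,203). I'll enlarge that crop to get better pixel positions.

```bash
cat > h.py <<'E'
import numpy as np, cv2
def ray(s,u,v,z):
    """world point at height z seen at pixel u,v (512x384 px)"""
    K,R,t=s["mtx"],s["R"],s["t"]; d=R.T@np.linalg.solve(K,[u,v,1.]); c=-R.T@t
    return c+d*(z-c[2])/d[2]
def pt(s,u,v):
    """world point from depth"""
    z=s["z_map"][int(round(v)),int(round(u))]
    return s["R"].T@(np.linalg.solve(s["mtx"],[u,v,1.])*z-s["t"])
def cloud(s):
    z=s["z_map"];v,u=np.indices(z.shape)
    p=np.stack([u,v,np.ones_like(u)],-1)@np.linalg.inv(s["mtx"]).T*z[...,None]
    return (p-s["t"])@s["R"]
def proj(s,X):
    c=np.asarray(X)@s["R"].T+s["t"]; p=c@s["mtx"].T; return p[...,:2]/p[...,2:]
E
python3 - <<'E'
from h import *
s=dict(np.load("top0.npz"))
c=s["image"][95:165,185:325,::-1]
cv2.imwrite("pics/topcrop.png",cv2.resize(c,None,fx=5.7,fy=5.7,interpolation=cv2.INTER_CUBIC))
im=s["image"].astype(int); P=cloud(s)
for u,v in [(300,165),(492,161),(494,245),(300,248)]: print(ray(s,u*.64,v*.64,.016).round(4))
# plate mask: z about 16mm
m=((abs(P[...,2]-.016)<.006)&(im.min(-1)>110)).astype(np.uint8)
m[:, :185]=0;m[:,325:]=0;m[:95]=0;m[165:]=0
pts=np.argwhere(m)[:,::-1].astype(np.float32)
W=np.array([ray(s,u,v,.016)[:2] for u,v in pts],np.float32)
print(cv2.minAreaRect(W),len(W))
E
```

```text
[0.6819 0.2213 0.016 ]
[ 0.6906 -0.1177  0.016 ]
[ 0.5399 -0.1199  0.016 ]
[0.5321 0.2168 0.016 ]
((0.611807107925415, 0.05090397596359253), (0.14872531592845917, 0.3368249833583832), 1.568840742111206) 3236
```

View pics/topcrop.png

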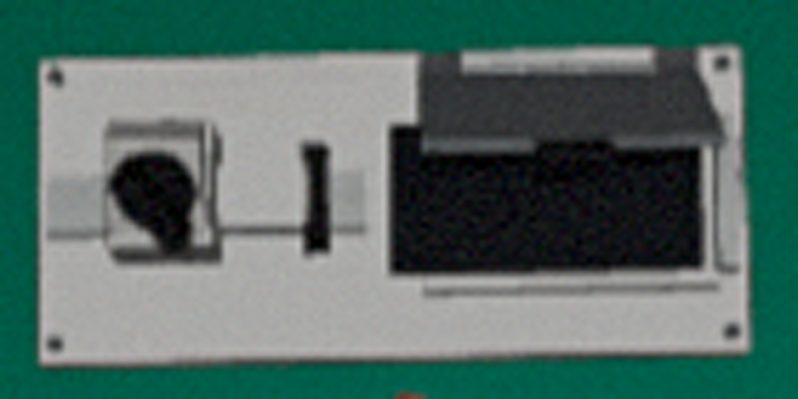

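The top crop agrees with the given geometry. The plate measures 339 x 150 mm, and the wing points up-left to down-right, which fits clamp = 0. Next I'll measure the knob, block and lid heights in the jig frame from the depth maps.

```bash
cat >> h.py <<'E'
J=np.array([.6115,.0505,0.]); YAW=.0255
Rj=np.array([[np.cos(YAW),-np.sin(YAW),0],[np.sin(YAW),np.cos(YAW),0],[0,0,1]])
def tojig(X): return (np.asarray(X)-J)@Rj
def toworld(x): return np.asarray(x)@Rj.T+J
E
python3 - <<'E'
from h import *
for n in ("top","scene"):
    s=dict(np.load(n+"0.npz")); q=tojig(cloud(s)); im=s["image"].astype(int); ok=s["z_map"]>0
    reg=ok&(abs(q[...,0])<.09)&(abs(q[...,1])<.18)
    k=reg&(q[...,1]>.08)&(q[...,1]<.16)&(q[...,2]>.035)
    dark=k&(im.max(-1)<70)
    print(n,"block",k.sum(),np.percentile(q[k],[1,99],axis=0).round(4).tolist()); 
    if dark.sum(): print(" knob",dark.sum(),np.percentile(q[dark],[2,50,98],axis=0).round(4).tolist())
    j=reg&(q[...,1]>.02)&(q[...,1]<.07)&(im.max(-1)<70)&(q[...,2]>.018)
    if j.sum(): print(" jaw",np.percentile(q[j],[2,50,98],axis=0).round(4).tolist())
    l=reg&(q[...,1]<0)&(q[...,2]>.05)
    p=q[l]; print(" lid",l.sum(),np.percentile(p,[1,50,99],axis=0).round(4).tolist())
    c=p-p.mean(0); print(" normal",np.linalg.svd(c,full_matrices=0)[2][2].round(3),p.mean(0).round(4))
    ph=reg&(q[...,1]<.02)&(im.max(-1)<45)&(abs(q[...,2]-.025)<.006)
    print(" phone",np.percentile(q[ph],[1,99],axis=0).round(4).tolist())
s=dict(np.load("top0.npz"))
for nm,u,v,z in [("phone left end",390,200,.025),("jaw face",331,200,.035),("knob disc",150,195,.085),("wing end",175,240,.095)]:
    print(nm,tojig(ray(s,185+u/5.7,95+v/5.7,z)).round(4))
q=tojig(cloud(s)); im=s["image"]
for nm,c in [("cup",(240,230)),("can",(558,190)),("driver",(398,275))]: print(nm,pt(s,c[0]*.64,c[1]*.64).round(3))
E
```

```text
top block 476 [[-0.04, 0.0817, 0.0363], [0.0254, 0.1328, 0.1172]]
 knob 206 [[-0.0402, 0.0904, 0.0407], [-0.0194, 0.1038, 0.0975], [0.0046, 0.1237, 0.1174]]
 jaw [[-0.0247, 0.0308, 0.0287], [-0.0039, 0.0359, 0.0351], [0.0221, 0.0414, 0.0386]]
 lid 676 [[-0.0143, -0.144, 0.0513], [0.0163, -0.0797, 0.0957], [0.0483, -0.0148, 0.1347]]
 normal [-0.806 -0.002 -0.592] [ 0.0173 -0.0794  0.0938]
 phone [[-0.0344, -0.1445, 0.021], [0.0297, -0.0016, 0.03]]
scene block 549 [[-0.0387, 0.0808, 0.0361], [0.0286, 0.129, 0.1157]]
 knob 157 [[-0.0371, 0.0924, 0.0811], [-0.0169, 0.1042, 0.0988], [0.0009, 0.1178, 0.1162]]
 jaw [[0.0017, 0.0281, 0.0205], [0.0165, 0.034, 0.0348], [0.024, 0.0411, 0.0391]]
 lid 1134 [[-0.0128, -0.1461, 0.0506], [0.0194, -0.085, 0.0897], [0.0477, -0.015, 0.1336]]
 normal [ 0.812 -0.001  0.583] [ 0.0196 -0.0838  0.0895]
 phone [[-0.035, -0.1456, 0.0218], [0.0326, -0.0906, 0.0302]]
phone left end [-0.0008 -0.0001  0.025 ]
jaw face [-0.003   0.0277  0.035 ]
knob disc [-0.013  0.108  0.085]
wing end [-0.0366  0.0957  0.095 ]
cup [0.566 0.326 0.006]
can [ 0.615 -0.213  0.094]
driver [0.484 0.046 0.028]
```

```bash
cat >> h.py <<'E'
from scipy.spatial.transform import Rotation as Ro
def go(robot,jx,jy,z,jyaw=None):
    """shift (tool axes) and roll to jig-frame TCP x,y,z and jig-relative yaw (rad)"""
    o=robot.get_obs(); R=Ro.from_euler("xyz",o["ee_rot"]).as_matrix()
    d=R.T@(toworld([jx,jy,z])-o["tool_pos"])
    r=0 if jyaw is None else -np.degrees((jyaw+YAW-o["ee_rot"][2]+np.pi)%(2*np.pi)-np.pi)/10
    print("t",o["time"],"jig",tojig(o["tool_pos"]).round(4),"yaw",(o["ee_rot"][2]-YAW).round(3),"F",o["wrist_force"].round(1),"-> shift",d.round(4),"roll",round(r,2))
E
python3 -c "
from h import *; from bench import robot
go(robot,0,.165,.2,np.pi/2)"
```

```text
t 0.1 jig [-0.4132 -0.5469  0.2044] yaw 0.371 F [ 0.2 -0.2 -0.1] -> shift [ 0.6433 -0.5135  0.0056] roll -6.87
```

>>> carry_out(steps=[[[0.643,-0.513,0.0],-6.87,1],[[0.643,-0.513,0.0],-6.87,1],[[0.643,-0.513,0.0],-6.87,1],[[0.643,-0.513,0.0],-6.87,1],[[0.643,-0.513,0.0],-6.87,1],[[0.643,-0.513,0.0],-6.87,1],[[0.643,-0.513,0.0],-6.87,1],[[0.643,-0.513,0.0],-6.87,1],[[0.643,-0.513,0.0],-6.87,1],[[0.643,-0.513,0.0],-6.87,1]])

```text
time: 1.35
tool_pos: [0.513, 0.043, 0.2051]
ee_rot: [-3.141, 0.0, 1.596]
wrist_force: [1.7, -1.1, 0.5]
width: 0.0007
finger_force: 0.0
```

```bash
python3 -c "
from h import *; from bench import robot
go(robot,0,.165,.2,np.pi/2); print(robot.get_obs()['joint_positions'])"
```

```text
t 1.35 jig [-0.0987 -0.005   0.2051] yaw 1.571 F [ 1.7 -1.1  0.5] -> shift [0.17   0.0986 0.005 ] roll -0.0
[-2.62007162e-02  8.85412507e-03  1.45318444e+00 -4.94455931e-04
  1.67980762e+00 -5.14922082e-02]
```

>>> carry_out(steps=[[[0.16,0.095,0.0],0,1],[[0.16,0.095,0.0],0,1],[[0.16,0.095,0.0],0,1],[[0.16,0.095,0.0],0,1],[[0.16,0.095,0.0],0,1],[[0.16,0.095,0.0],0,1]])

```text
time: 2.1
tool_pos: [0.6032, 0.202, 0.206]
ee_rot: [3.141, 0.0, 1.594]
wrist_force: [-0.1, -0.1, 0.9]
width: 0.0006
finger_force: 0.0
```

```bash
python3 -c "
from h import *; from bench import robot
go(robot,0,.165,.042,np.pi/2)
s=robot.snapshot('wrist'); np.savez('w1.npz',**s); cv2.imwrite('pics/w1.png',s['image'][:,:,::-1])
print(tojig(-s['R'].T@s['t']).round(3), s['R'].round(2).tolist())"
```

```text
t 2.1 jig [-0.0045  0.1517  0.206 ] yaw 1.569 F [-0.1 -0.1  0.9] -> shift [0.0134 0.0044 0.164 ] roll -0.01
[-0.004  0.221  0.385] [[1.0, 0.02, -0.0], [0.02, -0.97, 0.24], [0.01, -0.24, -0.97]]
```

View pics/w1.png

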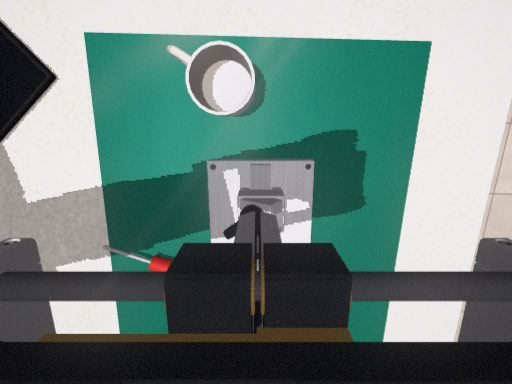

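The wrist view shows the closed fingers just above the jaw block, whose back edge is at about (261,190). The plate behind it is clear, and the cup is well away at (220,78). I'll go down behind the block.

>>> carry_out(steps=[[[0.018,0.004,0.0],0,1],[[0.018,0.004,0.0],0,1],[[0.018,0.004,0.06],0,1],[[0.018,0.004,0.11],0,1],[[0.018,0.004,0.15],0,1],[[0.018,0.004,0.164],0,1],[[0.018,0.004,0.164],0,1]])

```text
time: 3.02
tool_pos: [0.6068, 0.2214, 0.0411]
ee_rot: [-3.141, 0.0, 1.596]
wrist_force: [-0.8, 0.4, -0.2]
width: 0.0004
finger_force: 0.0
```

```bash
python3 -c "
from h import *; from bench import robot
s=dict(np.load('w1.npz')); q=tojig(cloud(s)); im=s['image']
b=(abs(q[...,0])<.035)&(q[...,1]>.09)&(q[...,1]<.15)&(abs(q[...,2]-.06)<.006)&(im.max(-1)>60)
print(np.percentile(q[b],[1,50,99],axis=0).round(4))
go(robot,0,.1005,.042,np.pi/2)"
```

```text
[[-0.0297  0.0922  0.0541]
 [ 0.001   0.1287  0.0601]
 [ 0.0294  0.1318  0.0659]]
t 3.025 jig [-0.0003  0.1709  0.0411] yaw 1.57 F [-0.8  0.4 -0.2] -> shift [-0.0704  0.0004 -0.0008] roll -0.0
```

>>> carry_out(steps=[[[-0.02,0,0],0,1],[[-0.027,0,0],0,1],[[-0.033,0,0],0,1],[[-0.039,0,0],0,1],[[-0.045,0,0],0,1],[[-0.051,0,0],0,1],[[-0.056,0,0],0,1],[[-0.056,0,0],0,1]])

```text
time: 4.03
tool_pos: [0.6081, 0.1645, 0.041]
ee_rot: [-3.14, 0.001, 1.595]
wrist_force: [-0.1, 2.0, 0.5]
width: 0.0008
finger_force: 0.6
```

```bash
cat >> h.py <<'E'
def jaw(robot,n):
    s=robot.snapshot(n); q=tojig(cloud(s)); im=s["image"].astype(int); d=im.max(-1)<50
    ph=(s["z_map"]>0)&(abs(q[...,0])<.03)&(q[...,1]<.05)&(q[...,1]>-.17)&d&(abs(q[...,2]-.025)<.005)
    if ph.any(): print(n,"phone y",np.percentile(q[ph][:,1],[1,99]).round(4))
    j=(s["z_map"]>0)&(abs(q[...,0])<.03)&(q[...,1]<.06)&(q[...,1]>-.02)&d&(abs(q[...,2]-.035)<.004)
    if j.any(): print("rubber y",np.percentile(q[j][:,1],[2,98]).round(4))
    return s
E
python3 -c "
from h import *; from bench import robot
go(robot,0,.105,.042,np.pi/2); jaw(robot,'top')"
```

```text
t 4.025 jig [-0.0005  0.114   0.041 ] yaw 1.57 F [-0.1  2.   0.5] -> shift [-0.009   0.0005 -0.001 ] roll -0.01
top phone y [-0.145  0.001]
rubber y [-0.0056  0.0119]
```

>>> carry_out(steps=[[[-0.003,0,0],0,1],[[-0.005,0,0],0,1],[[-0.006,0,0],0,1],[[-0.006,0,0],0,1]])

```text
time: 4.58
tool_pos: [0.6079, 0.1594, 0.0407]
ee_rot: [-3.14, 0.0, 1.596]
wrist_force: [0.5, 4.2, -2.5]
width: 0.0005
finger_force: 1.9
```

>>> carry_out(steps=[[[-0.001,0,0],0,1],[[-0.002,0,0],0,1],[[-0.002,0,0],0,1]])

```text
time: 4.95
tool_pos: [0.608, 0.1582, 0.0407]
ee_rot: [-3.14, -0.001, 1.596]
wrist_force: [-0.5, 4.8, -3.5]
width: 0.0006
finger_force: 2.8
```

>>> carry_out(steps=[[[-0.001,0,0],0,1],[[-0.002,0,0],0,1],[[-0.002,0,0],0,1]])

```text
time: 5.32
tool_pos: [0.608, 0.1582, 0.0408]
ee_rot: [-3.14, -0.005, 1.597]
wrist_force: [-0.0, 10.1, -3.5]
width: 0.0005
finger_force: 4.8
```

The jaw has stalled against something hard: force went from 5 to 10 N with no further motion. I'll check it in the images.

```bash
python3 -c "
from h import *; from bench import robot
a=jaw(robot,'top'); b=jaw(robot,'scene')
c=a['image'][95:165,185:325,::-1]; c=cv2.resize(c,(800,400),interpolation=cv2.INTER_CUBIC)
cv2.imwrite('pics/chk.png',c)
s=a
for y in (-.155,-.005):
  for x in (-.03,.0): print(y,x,((proj(s,toworld([x,y,.025]))-[185,95])*5.714).round(0))
"
```

```text
top phone y [-0.151  -0.0045]
rubber y [-0.002  0.004]
scene phone y [-0.147 -0.093]
-0.155 -0.03 [720. 254.]
-0.155 0.0 [718. 193.]
-0.005 -0.03 [402. 260.]
-0.005 0.0 [401. 199.]
```

View pics/chk.png

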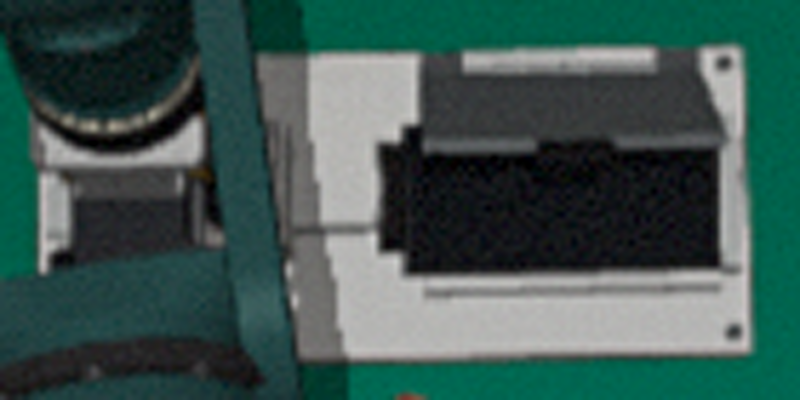

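The top crop shows the phone spanning 404 to 718 px. The fence at jig y = -155 mm projects to 718-720 px, so the phone is home, and the rubber face touches its other end at 404. I'll back off, rise, and go above the knob with the gripper turned.

>>> carry_out(steps=[[[0.02,0,0],0,1],[[0.035,0,0],0,1],[[0.035,0,-0.05],0,1],[[0.035,0,-0.11],0,1],[[0.035,0,-0.15],0,1],[[0.0,-0.01,-0.15],-1,0.4],[[-0.035,-0.018,-0.15],-2,0.2],[[-0.035,-0.018,-0.15],-3,0.2],[[-0.035,-0.018,-0.15],-4,0.2],[[-0.035,-0.018,-0.15],-5,0.2]])

```text
time: 6.68
tool_pos: [0.5918, 0.1196, 0.1921]
ee_rot: [-3.141, 0.002, 2.474]
wrist_force: [-0.7, -0.5, -0.1]
width: 0.0376
finger_force: 0.0
```

>>> carry_out(steps=[[[0,0,0],-1,0.2],[[0,0,0],-2,0.2],[[0,0,0],-3,0.2],[[0,0,0],-4,0.2],[[0,0,0],-5,0.2],[[0,0,0],-6,0.2],[[0,0,0],-7,0.2],[[0,0,0],-8,0.2],[[0,0,0],-8.6,0.2],[[0,0,0],-8.6,0.2]])

```text
time: 7.92
tool_pos: [0.5918, 0.12, 0.1919]
ee_rot: [-3.14, -0.0, -2.315]
wrist_force: [-0.1, -0.7, 0.7]
width: 0.0375
finger_force: 0.0
```

```bash
python3 -c "
from h import *; from bench import robot
go(robot,-.018,.072,.085,.8+np.pi)
s=robot.snapshot('wrist'); np.savez('w2.npz',**s); cv2.imwrite('pics/w2.png',cv2.resize(s['image'][:,:,::-1],(800,600)))
q=tojig(cloud(s)); im=s['image'].astype(int)
k=(abs(q[...,0]+.018)<.04)&(abs(q[...,1]-.072)<.04)&(q[...,2]>.07)&(q[...,2]<.125)&(im.max(-1)<70)
p=q[k]; print(k.sum(),np.percentile(p,[1,50,99],axis=0).round(4).tolist())
ax=np.array([-np.sin(np.radians(35)),0,np.cos(np.radians(35))]); sl=np.array([np.cos(np.radians(35)),0,np.sin(np.radians(35))])
h=p@ax; print('height hist',np.histogram(h,bins=20))
t=p[h>np.percentile(h,97)-.004]; uv=np.c_[t@sl,t[:,1]]; r=cv2.minAreaRect(uv.astype(np.float32)); print('top',r, 'h',np.median(t@ax), 'jig',(r[0][0]*sl+np.median(t@ax)*ax+[0,r[0][1],0]).round(4))
a=jaw(robot,'top')
"
```

```text
t 7.925 jig [-0.018   0.0699  0.1919] yaw -2.341 F [-0.1 -0.7  0.7] -> shift [-0.0015  0.0016  0.1069] roll 0.01
1042 [[-0.0416, 0.0562, 0.0817], [-0.0182, 0.0692, 0.1012], [0.0034, 0.086, 0.1173]]
height hist (array([ 12,  13,  36, 177,  28,  22,  29,  23,  29,  31,  25,  27,  32,
        36,  30,  28,  32,  50, 166, 216]), array([0.06983122, 0.07168392, 0.07353662, 0.07538932, 0.07724201,
       0.07909471, 0.08094741, 0.08280011, 0.0846528 , 0.0865055 ,
       0.0883582 , 0.0902109 , 0.09206359, 0.09391629, 0.09576899,
       0.09762168, 0.09947438, 0.10132708, 0.10317978, 0.10503247,
       0.10688517]))
top ((0.03887347877025604, 0.07189320027828217), (0.04282776638865471, 0.010588162578642368), 39.753440856933594) h 0.10506717752272571 jig [-0.0284  0.0719  0.1084]
top phone y [-0.1517 -0.0046]
rubber y [-0.002   0.0066]
```

View pics/w2.png

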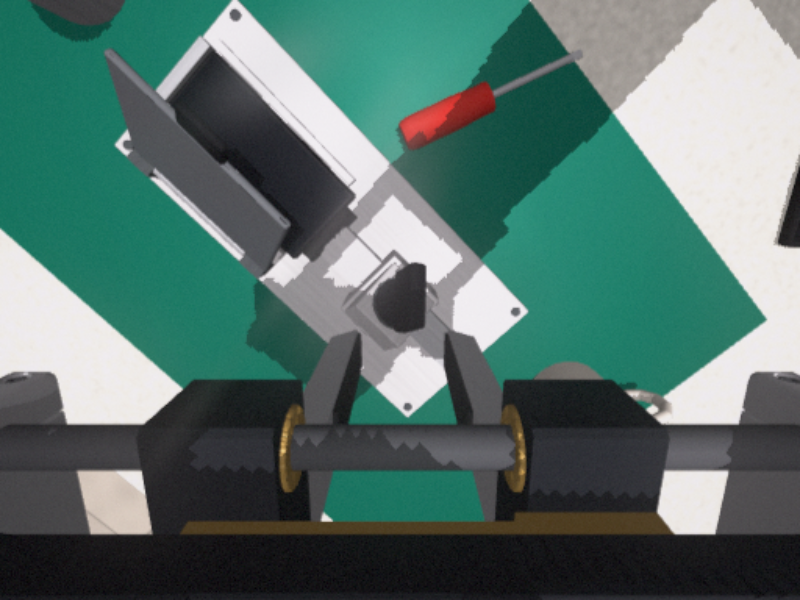

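The wrist view shows the wing at about (410,298), with the fingers straddling its direction. From the depth map, the wing top is 43 x 10.6 mm, turned 40 degrees off the slope line and 29 mm above the disc, all as specified. The grip point comes out at about jig (-0.025, 0.072, 0.103). I'll descend with the fingers open and stay a little high to clear the disc.

>>> carry_out(steps=[[[0.004,0.006,0.02],0,0.2],[[0.004,0.006,0.05],0,0.2],[[0.004,0.006,0.075],0,0.2],[[0.004,0.006,0.09],0,0.2],[[0.004,0.006,0.098],0,0.2],[[0.004,0.006,0.098],0,0.2]])

```text
time: 8.78
tool_pos: [0.5845, 0.1211, 0.0935]
ee_rot: [-3.142, -0.0, -2.314]
wrist_force: [-0.1, -0.1, 1.3]
width: 0.038
finger_force: 0.0
```

```bash
python3 -c "
from h import *; from bench import robot
go(robot,-.025,.0712,.094,.8+np.pi)"
```

```text
t 8.775 jig [-0.0252  0.0713  0.0935] yaw -2.34 F [-0.1 -0.1  1.3] -> shift [-0.0001 -0.0002 -0.0005] roll 0.01
```

Now I'll close on the wing, letting the fingers settle.

>>> carry_out(steps=[[[0,0,0],0,0.5],[[0,0,0],0,0.6],[[0,0,0],0,1],[[0,0,0],0,1],[[0,0,0],0,1]])

```text
time: 9.4
tool_pos: [0.5843, 0.1216, 0.0945]
ee_rot: [3.141, 0.001, -2.314]
wrist_force: [-3.9, 2.6, 6.3]
width: 0.0166
finger_force: 28.8
```

```bash
python3 -c "
from h import *; from bench import robot
go(robot,-.025,.0692,.094,.8+np.pi); jaw(robot,'top'); print(robot.get_obs()['width'])"
```

```text
t 9.4 jig [-0.0253  0.0718  0.0945] yaw -2.339 F [-3.9  2.6  6.3] -> shift [ 0.0016 -0.002   0.0005] roll 0.01
top phone y [-0.1512 -0.0044]
rubber y [-0.002   0.0066]
0.01671481847803507
```

>>> carry_out(steps=[[[0.001,-0.001,0],0,1],[[0.001,-0.001,0],0.7,1],[[0.001,-0.001,0],1.4,1],[[0.001,-0.001,0],2.1,1],[[0.001,-0.001,0],2.8,1],[[0.001,-0.001,0],3.5,1],[[0.001,-0.001,0],4.2,1],[[0.001,-0.001,0],4.6,1]])

```text
time: 10.45
tool_pos: [0.5832, 0.1229, 0.0946]
ee_rot: [3.136, -0.002, -3.117]
wrist_force: [-6.5, 7.5, 7.2]
width: 0.0118
finger_force: 30.0
```

```bash
python3 -c "
from h import *; from bench import robot
go(robot,-.025,.0702,.094,-.8+np.pi); jaw(robot,'top'); o=robot.get_obs(); print(o['width'],o['wrist_torque'])"
```

```text
t 10.45 jig [-0.0265  0.0731  0.0946] yaw -3.142 F [-6.5  7.5  7.2] -> shift [-0.0015 -0.0029  0.0006] roll 4.58
top phone y [-0.1526 -0.0095]
rubber y [-0.0014  0.0067]
0.011578736103029513 [1.44508101 0.8881666  0.1107089 ]
```

>>> carry_out(steps=[[[0,0,0],0.7,1],[[0,0,0],1.4,1],[[0,0,0],2.1,1],[[0,0,0],2.8,1],[[0,0,0],3.5,1],[[0,0,0],4.1,1],[[0,0,0],4.6,1],[[0,0,0],4.6,1]])

```text
time: 11.5
tool_pos: [0.5824, 0.1252, 0.0963]
ee_rot: [3.136, -0.009, 2.367]
wrist_force: [-10.0, 10.9, 13.1]
width: 0.015
finger_force: 33.7
```

```bash
python3 -c "
from h import *; from bench import robot
go(robot,-.025,.0702,.094,-.8+np.pi); jaw(robot,'top'); o=robot.get_obs(); print(o['width'],o['wrist_torque'])"
```

```text
t 11.5 jig [-0.0272  0.0754  0.0963] yaw 2.342 F [-10.   10.9  13.1] -> shift [-0.0052 -0.0021  0.0022] roll 0.0
top phone y [-0.151  -0.0047]
rubber y [-0.002   0.0061]
0.014958148934655623 [2.34037174 1.7235607  0.35044748]
```

>>> carry_out(steps=[[[0,0,0],0.5,1],[[0,0,0],1.0,1],[[0,0,0],1.0,1]])

```text
time: 11.92
tool_pos: [0.5823, 0.1259, 0.0964]
ee_rot: [3.138, -0.01, 2.195]
wrist_force: [-11.5, 11.6, 13.3]
width: 0.0162
finger_force: 37.2
```

```bash
python3 -c "
from h import *; from bench import robot
go(robot,-.025,.0702,.094,-.8+np.pi); jaw(robot,'top'); o=robot.get_obs(); print(o['width'],o['wrist_torque'])"
```

```text
t 11.925 jig [-0.0273  0.0761  0.0964] yaw 2.169 F [-11.5  11.6  13.3] -> shift [-0.0062 -0.0014  0.0023] roll -0.99
top phone y [-0.1511 -0.0044]
rubber y [-0.002   0.0064]
0.016270561697668752 [2.4601119  1.86166858 0.92118368]
```

The torque about z rose sharply, so the knob is at its stop. I'll release, rise and measure.

>>> carry_out(steps=[[[0,0,0],0.5,0.6],[[0,0,0],0.5,0.2],[[0,0,-0.005],0.5,0.2],[[0,0,-0.03],0.5,0.2],[[0,0,-0.07],0.5,0.2],[[0,0,-0.1],0.5,0.2],[[0,0,-0.1],0.5,0.2]])

```text
time: 12.85
tool_pos: [0.5863, 0.119, 0.1962]
ee_rot: [3.137, 0.004, 2.101]
wrist_force: [-0.6, 0.1, -0.5]
width: 0.0377
finger_force: 0.0
```

```bash
python3 -c "
from h import *; from bench import robot
s=robot.snapshot('wrist'); np.savez('w3.npz',**s); cv2.imwrite('pics/w3.png',cv2.resize(s['image'][:,:,::-1],(800,600)))
q=tojig(cloud(s)); im=s['image'].astype(int)
k=(abs(q[...,0]+.018)<.04)&(abs(q[...,1]-.072)<.04)&(q[...,2]>.07)&(q[...,2]<.125)&(im.max(-1)<70)
p=q[k]
ax=np.array([-np.sin(np.radians(35)),0,np.cos(np.radians(35))]); sl=np.array([np.cos(np.radians(35)),0,np.sin(np.radians(35))])
h=p@ax
t=p[h>np.percentile(h,97)-.004]; uv=np.c_[t@sl,t[:,1]]; r=cv2.minAreaRect(uv.astype(np.float32)); print('top',r)
c=uv-uv.mean(0); v=np.linalg.svd(c,full_matrices=0)[2][0]; a=np.arctan(v[1]/v[0]); print('wing angle from slope',a,'clamp',.7-a)
a=jaw(robot,'top')
go(robot,.0,-.08,.17,np.pi/2)
"
```

```text
top ((0.039756450802087784, 0.07147097587585449), (0.011601901613175869, 0.04042869433760643), 49.82155990600586)
wing angle from slope -0.7322531577025364 clamp 1.4322531577025364
top phone y [-0.1525 -0.0044]
rubber y [-0.002   0.0065]
t 12.95 jig [-0.0255  0.0692  0.1921] yaw 2.076 F [-0.3 -1.1 -0.3] -> shift [-0.1429 -0.0499  0.0222] roll 2.89
```

View pics/w3.png

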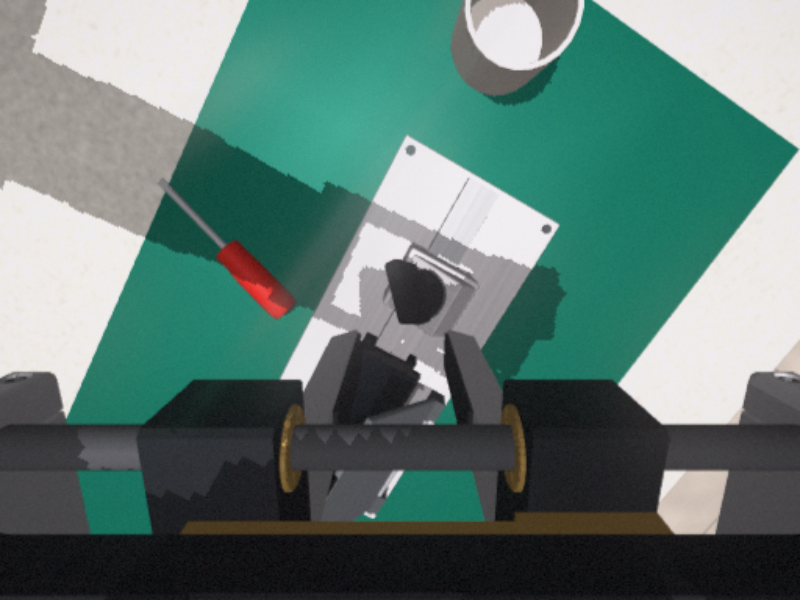

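The wing is now turned the other way, at about (413,290), and measures 1.43 rad against the nominal stop of 1.4. The jaw and phone haven't moved. Next I'll hover with closed fingers behind the lid's outer face.

>>> carry_out(steps=[[[-0.157,-0.024,0.0],1.0,1],[[-0.157,-0.024,0.0],2.0,1],[[-0.157,-0.024,0.0],2.9,1],[[-0.157,-0.024,0.0],2.9,1],[[-0.157,-0.024,0.022],2.9,1],[[-0.157,-0.024,0.022],2.9,1]])

```text
time: 13.7
tool_pos: [0.6411, -0.0266, 0.1675]
ee_rot: [-3.134, -0.001, 1.598]
wrist_force: [-1.2, -0.5, -0.5]
width: 0.0003
finger_force: 0.0
```

```bash
python3 -c "
from h import *; from bench import robot
s=robot.snapshot('scene'); q=tojig(cloud(s)); l=(abs(q[...,1]+.08)<.06)&(abs(q[...,0]-.015)<.05)&(q[...,2]>.045)&(q[...,2]<.133)&(s['image'].max(-1)>25)
p=q[l]; print(l.sum(),np.percentile(p,[1,99],axis=0).round(3).tolist(),np.linalg.svd(p-p.mean(0),full_matrices=0)[2][2].round(3))
go(robot,.03,-.08,.12,np.pi/2)"
```

```text
1000 [[-0.01, -0.139, 0.046], [0.052, -0.022, 0.131]] [0.813 0.002 0.582]
t 13.75 jig [ 0.0284 -0.0779  0.1692] yaw 1.572 F [ 0.6 -0.  -0.1] -> shift [-0.0021  0.0018  0.0492] roll 0.01
```

>>> carry_out(steps=[[[0,0.001,0.03],0,1],[[0,0.001,0.047],0,1],[[0,-0.005,0.054],0,1],[[0,-0.011,0.061],0,1],[[0,-0.015,0.064],0,1],[[0,-0.018,0.067],0,1],[[0,-0.018,0.067],0,1]])

```text
time: 14.62
tool_pos: [0.6254, -0.0283, 0.1049]
ee_rot: [3.141, 0.0, 1.596]
wrist_force: [-0.8, -0.3, -0.9]
width: 0.0003
finger_force: 0.0
```

```bash
python3 -c "
from h import *; from bench import robot
go(robot,.0101,-.08,.1026,np.pi/2)
x0,z0=tojig(robot.get_obs()['tool_pos'])[[0,2]]
for a in np.arange(.8,-.01,-.1): print(a.round(2),round(.0695-.09*np.cos(a)-x0,4),round(z0-.035-.09*np.sin(a),4))"
```

```text
t 14.625 jig [ 0.0118 -0.0792  0.1049] yaw 1.57 F [-0.8 -0.3 -0.9] -> shift [-0.0008 -0.0017  0.0023] roll -0.0
0.8 -0.005 0.0054
0.7 -0.0112 0.012
0.6 -0.0166 0.0191
0.5 -0.0213 0.0268
0.4 -0.0252 0.0349
0.3 -0.0283 0.0433
0.2 -0.0305 0.0521
0.1 -0.0319 0.061
0.0 -0.0323 0.0699
```

>>> carry_out(steps=[[[0,-0.003,0.003],0,1],[[0,-0.005,0.0055],0,1],[[0,-0.008,0.009],0,1],[[0,-0.011,0.012],0,1],[[0,-0.014,0.0155],0,1],[[0,-0.0165,0.019],0,1],[[0,-0.019,0.023],0,1],[[0,-0.021,0.027],0,1]])

```text
time: 15.62
tool_pos: [0.6041, -0.0288, 0.0771]
ee_rot: [-3.141, 0.0, 1.596]
wrist_force: [-0.4, -0.7, 0.8]
width: 0.0003
finger_force: 0.5
```

>>> carry_out(steps=[[[0,-0.002,0.004],0,1],[[0,-0.004,0.008],0,1],[[0,-0.0055,0.012],0,1],[[0,-0.007,0.0165],0,1],[[0,-0.008,0.021],0,1],[[0,-0.009,0.025],0,1]])

```text
time: 16.38
tool_pos: [0.5951, -0.029, 0.052]
ee_rot: [-3.141, 0.0, 1.596]
wrist_force: [-0.8, 0.0, 1.7]
width: 0.0001
finger_force: 0.4
```

```bash
python3 -c "
from h import *; from bench import robot
go(robot,-.0205,-.08,.035,np.pi/2)
s=robot.snapshot('scene'); q=tojig(cloud(s)); l=(q[...,1]<-.03)&(q[...,1]>-.14)&(abs(q[...,0]-.01)<.045)&(q[...,2]>.03)&(q[...,2]<.1)&(s['image'].max(-1)>25)&(s['image'].max(-1)<130)
p=q[l]; print(l.sum(),np.percentile(p,[1,99],axis=0).round(3).tolist(),np.linalg.svd(p-p.mean(0),full_matrices=0)[2][2].round(3))
cv2.imwrite('pics/lid.png',cv2.resize(s['image'][190:310,230:370,::-1],(700,600)))"
```

```text
t 16.375 jig [-0.0184 -0.079   0.052 ] yaw 1.57 F [-0.8  0.   1.7] -> shift [-0.001  -0.0021  0.017 ] roll -0.0
1076 [[-0.033, -0.139, 0.035], [0.054, -0.031, 0.096]] [ 0.352 -0.026  0.936]
```

View pics/lid.png

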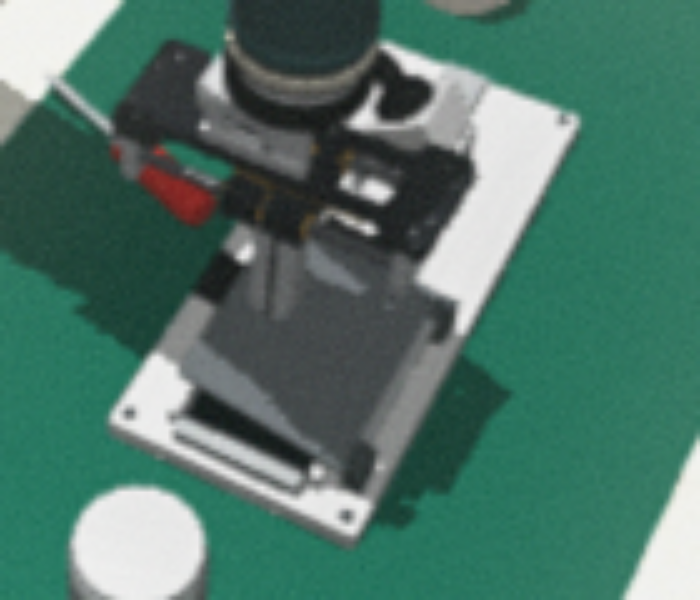

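The lid is following the fingers down, with about 0.25 rad left, and the fingers press its outer face near (275,310). I'll finish slowly and then press lightly.

>>> carry_out(steps=[[[0,-0.001,0.004],0,1],[[0,-0.002,0.008],0,1],[[0,-0.002,0.011],0,1],[[0,-0.002,0.014],0,1],[[0,-0.002,0.016],0,1],[[0,-0.002,0.017],0,1]])

```text
time: 17.18
tool_pos: [0.5931, -0.0291, 0.0352]
ee_rot: [-3.141, 0.0, 1.596]
wrist_force: [-1.4, -0.1, 4.3]
width: 0.0003
finger_force: 2.2
```

>>> carry_out(steps=[[[0,0,0.001],0,1],[[0,0,0.002],0,1],[[0,0,0.002],0,1]])

```text
time: 17.55
tool_pos: [0.5931, -0.0291, 0.0352]
ee_rot: [-3.141, 0.0, 1.596]
wrist_force: [-3.6, -0.3, 8.5]
width: 0.0004
finger_force: 3.9
```

The TCP has stopped at z = 35.2 mm with the force rising, so the lid is on its stop. I'll lift straight up and verify.

>>> carry_out(steps=[[[0,0,-0.005],0,1],[[0,0,-0.02],0,1],[[0,0,-0.06],0,1],[[0,0,-0.11],0,1],[[0,0,-0.16],0,1],[[-0.05,-0.1,-0.18],0,1],[[-0.1,-0.2,-0.18],0,1],[[-0.1,-0.2,-0.18],0,1],[[-0.1,-0.2,-0.18],0,1],[[-0.1,-0.2,-0.18],0,1]])

```text
time: 18.8
tool_pos: [0.3949, -0.135, 0.2151]
ee_rot: [3.139, 0.002, 1.592]
wrist_force: [-0.6, -0.3, 0.0]
width: 0.0009
finger_force: 0.0
```

```bash
python3 -c "
from h import *; from bench import robot
for n in ('scene','top'):
  s=robot.snapshot(n); q=tojig(cloud(s)); l=(q[...,1]<-.03)&(q[...,1]>-.13)&(q[...,0]<.05)&(q[...,0]>-.04)&(s['z_map']>0)&(q[...,2]<.1)
  p=q[l]; print(n,l.sum(),np.percentile(p,[1,50,99],axis=0).round(3).tolist()); A=np.c_[p[:,:2],np.ones(len(p))]; print('slope dz/dx',np.linalg.lstsq(A,p[:,2],rcond=None)[0].round(3))
  k=(abs(q[...,0]+.018)<.035)&(abs(q[...,1]-.072)<.035)&(q[...,2]>.075)&(q[...,2]<.13); print('knob',np.percentile(q[k],[2,98],axis=0).round(3).tolist())
  j=(abs(q[...,0])<.02)&(abs(q[...,1]-.07)<.06)&(abs(q[...,2]-.06)<.005); print('block y',np.percentile(q[j][:,1],[2,98]).round(4))
  cv2.imwrite(f'pics/end_{n}.png',cv2.resize(s['image'][:,:,::-1],(800,600)))
print(robot.get_obs()['wrist_force'],robot.get_obs()['tool_pos'])"
```

```text
scene 962 [[-0.039, -0.129, 0.032], [0.006, -0.083, 0.036], [0.049, -0.031, 0.04]]
slope dz/dx [0.    0.004 0.036]
knob [[-0.037, 0.051, 0.076], [0.016, 0.091, 0.116]]
block y [0.0454 0.0541]
top 1203 [[-0.039, -0.129, 0.031], [0.004, -0.08, 0.035], [0.049, -0.031, 0.04]]
slope dz/dx [0.001 0.002 0.036]
knob [[-0.039, 0.052, 0.076], [0.016, 0.093, 0.117]]
block y [0.0482 0.051 ]
[ 0.18856277 -0.61552228  0.35209046] [ 0.39640804 -0.13409563  0.21424917]
```

View pics/end_scene.png

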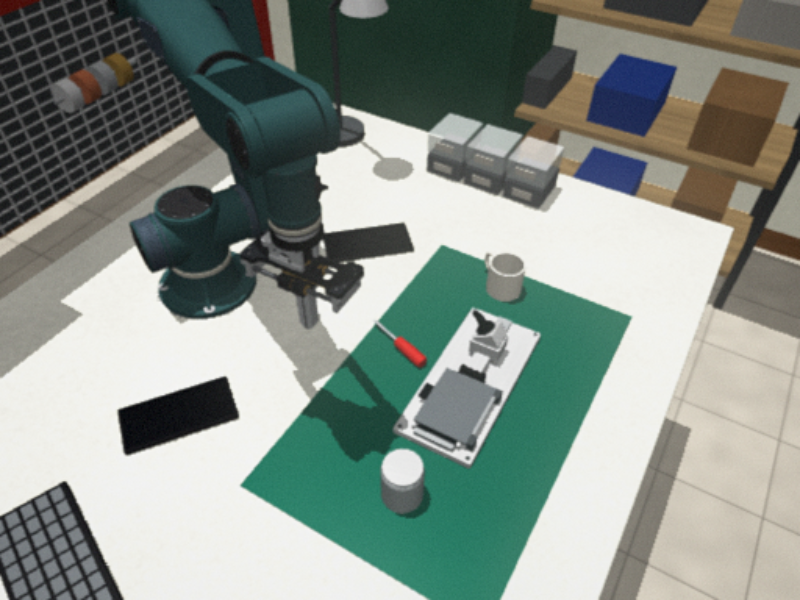

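The final view shows the lid flat and closed over the phone at about (458,410), at 35 mm with a slope of 0.001. The jaw and knob at (488,325) are in place, and the cup, can and screwdriver sit where they were. The robot is clear, so I'm handing in.

```bash
python3 -c "
from bench import robot
print(robot.close_job())"
```

```text
the job is handed in; nothing more can be done
None
```

The job is handed in, with no verdict returned: by my last camera checks the phone is home against the fence, the jaw is clamped with the knob at its stop, the lid is fully closed, and the cup, can and screwdriver were not moved.

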